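Latch, tug-test and turn over a painted part, then dial the lamp timer

ROBOT

A 6-joint arm with a two-finger parallel gripper is mounted at the origin on the work surface. World frame = base frame: x ahead of the robot, y to its left, z up, the work surface at z = 0. Lengths are in m, angles in rad, forces in N, time in s.
With the tool pointing down it reaches from about 0.25 to 0.775 m from the base axis. Payload 4 kg.
Tool frame: the origin (TCP) lies on the mounting face of the last link; the fingertips stand bot.tip_reach ahead of it and the grasp point (between the pads) lies 180 mm ahead of it (bot.tip_reach is the distance from the TCP to the fingertips, in m); z points along the fingers, x is the direction in which the jaws open and shut, and the axes are right-handed (so a half turn about z gives the same grasp; the last joint's range is limited). The gripper opens to 94 mm and grips with 3 to 60 N. Pads are 16 mm wide; open, the fingers measure 119 mm over their backs; the gripper's body (75 mm by 177 mm) begins 78 mm behind the grasp point.
Start: joints at [1.231, 0.087, 1.371, -0, 1.684, -0.103], TCP at [0.129, 0.535, 0.405] pointing down, gripper open.
Joint ranges: [-3.1, 3.1], [-0.76, 2.03], [0.27, 2.55], [-1.08, 4.22], [0.17, 2.65], [-2.57, 2.57]. Speed limits (rad/s): [2.79, 2.79, 3.14, 3.14, 3.14, 3.14].

INTERFACE

Orientations are given as a 3x3 rotation matrix whose columns are the frame's x, y, z axes.
In Python, from rig import bot gives the robot as it stands. The module is installed in compiled form; this text tells all that it offers.
- The arm moves only by the tool carry_out, never from a script. Its arguments are lists of equal length, an entry for each row: "translation": the shift along the world's x, y, z in m, a list of three; "dr": the turn, a rotation vector about the world's x, y, z in rad, a list of three; "gripper": the opening, from 0 (shut) to 1 (fully open). A call has 1 to 10 rows; each row shifts and turns the pose as measured when the row begins; what a row does not reach is not made up. A row lasts 1/10 s, in which the tool goes at most 50 mm and 8.59 degrees, less where a joint would pass 70% of its speed; a pose out of reach is approached as far as the arm can. A call is refused whole if a number of a shift passes 0.05 or a number of a turn 0.15, either way. A call with a gripper value outside its range is refused whole. The fingers move at their own pace and stop on an object; "newtons" is the grip in N (left out, the last holds). Time passes only in rows, so rows that do not move let the fingers close. It gives the time, the measured TCP pose, the force and the opening at its end, in the units of the state.
- bot.sense(): the state, without advancing time (a new reading comes with each control period).
- bot.get_image(name): name is "scene" or "top" or "wrist"; returns a dict with "pixels" (384x512x3 uint8, red, green, blue), "depth" (384x512 float32, m along the optical axis (not along the pixel's ray), 0 where there is no reading), "vertical_fov" (degrees; the focal length in pixels is half the picture's height over the tangent of half this angle, whatever the lens; pixels are square), "cx", "cy" (the principal point, pixels), "position" and "attitude" of the camera in the world; the wrist camera has in their place "hand_eye" (4x4, takes a point from camera to tool coordinates, whose origin is the TCP and whose axes are the tool frame's). Camera axes: x right, y down, z forward; pixel columns grow to the right and rows downward; lengths in m; the calibration is good to about 2 mm. A picture is of the moment at which its call begins: read the wrist's pose just before it.
- bot.hand_in(): hands the job in, once; it reports no verdict.
Trained networks look in the newest picture that a camera, given by its name, has taken for a name from the list of things; names that differ only in an ending like _2 or _b are one class to them, and where a whole thing is asked for, a point or a joint stands for the part that bears it (a point fixed in the world has none). Each returns a list of dicts, best first, with "confidence" (0 to 1); they miss things now and then, are a little off and sometimes report something else, mostly with a low value. They report only what shows in the picture. A call takes as long as a camera call.
- bot.look_for(target, camera): "bbox" ([left, top, width, height] in pixels, round what is visible of it).
- bot.masks_of(target, camera): "region" (384x512 bool, what is visible of it) and "bbox" ([left, top, width, height] in pixels, round what is visible of it).
- bot.spot_point(target, camera): "xy" ([column, row] in pixels: a listed point, or the origin of a listed thing).
The state is a dict: "clock": time; "qpos": joint angles; "dq": joint speeds; "effort": joint torques, N m; "eef_pos": TCP position; "tool_rot": TCP orientation; "contact_force": force on the tool from outside, world axes, zero at the start; "ft_torque": the same for the moment, N m; "width": opening from 0.0 (shut) to 1.0 (fully open).
Only numpy, scipy, OpenCV 4.12 (cv2) and the standard library are available. Lean on these libraries where they do the work, as an engineer would, in place of code of your own. Each camera call takes 0.05 s, during which the arm holds its last target.

TASK

The wooden carrier in the turn-over stand has a freshly painted disc on its underside: push the stand's latch fully in over the carrier's edge, then tug the carrier up by its knob to make sure that the latch holds it. Then crank the frame over all the way, so that the carrier is upside down, and finally roll the lamp timer's numbered thumbwheel round until it shows 7, and let go. Leave everything else on the bench where it is.

Things in the scene. Friction and masses are not known exactly. Their poses are not given: they have to be found in the camera images.
- stand: Turn-over stand, fixed to the bench: steel base 170 x 120 x 8 mm and two upright posts, 106 mm over the bench, carrying a level frame between them that turns about the stand's x axis, 90 mm above the bench. Origin: middle of the base's underside, straight below the frame's middle. x runs along the turning axis; the crank is at the -x end (towards the robot), y to the left. The stand and the timer may stand on either side, turned a little; the -x end always faces the robot
- frame (a joint): Turn of the frame, rad: 0 = level, carrier's knob up (start); pi = upside down, at its stop. It turns right-handed about the stand's +x: the crank handle, which starts level with the axis on the +y side, travels up, over the top and down to the -y side. Needs about 5 N at the handle and stays where it is left
- frame_seat (a point): Point on the frame's turning axis where the carrier's origin lies when it is properly seated; its axes turn with the frame and equal the stand's axes at the start
- crank_handle (a point): Middle of the crank handle: a black free-spinning sleeve, 14 mm across, 40 mm long, parallel to the axis, 48 mm from the axis and 112 mm from the frame's middle towards -x. The crank arm's face is 23 mm from this point towards +x. Can be pinched from above during the whole half turn without turning the gripper
- latch (a joint): Travel of the latch, m: 0 = open, 0.016 = fully in at its stop. It slides along the stand's +y (while the frame is level), takes 2.5 N and stays where it is left; the starting value is 0 to 0.004
- catch: The latch's steel tongue with its upright post, at the -y edge of the frame; rides on joint latch. Closed, the tongue covers the carrier's edge with 3 mm of play above it
- latch_post (a point): Middle of the top of the latch's post: 16 mm along x, 12 mm along y, 25 mm tall, standing on the tongue. While the frame is level the post's top is 128 mm above the bench and the open latch's post stands 66 mm to the -y side of the frame's middle
- carrier: Loose wooden carrier plate, 110 x 84 x 6 mm, about 0.14 kg, lying in the frame with 2 mm of play all round, its +y edge under a fixed lip. Origin: middle of the plate's underside; z points out of its knob side. Under it is the painted disc, 64 mm across, 6 mm thick. If it is not latched it comes out when lifted or turned over
- carrier_knob (a point): Middle of the top of the carrier's round knob: 16 mm across, its straight upper part 22 mm tall, over a 24 mm collar 6 mm thick. The knob's top is 34 mm above the carrier's origin. When latched, the carrier lifts 3 mm and then stops against the lip and the latch, which share the pull: tug with about 10 N
- timer: Lamp timer, fixed to the bench: grey housing 110 x 80 x 62 mm, origin in the middle of its underside, -x side facing the robot. Its white thumbwheel sticks 20 mm out of the top
- wheel_top (a point): Top of the thumbwheel's rim, 82 mm above the bench; does not move when the wheel turns. Wheel 64 mm across, 24 mm wide, its axis along the timer's y. The numeral at this top point, between the two black marks on the housing, is the one that is set. Numerals read upright from the robot's side (their tops towards the timer's +x)
- wheel (a joint): Turn of the thumbwheel, rad: numeral x 0.6283 (7 is at 4.398); starts at 3, 4 or 5; stops just below 0 and above 9. Clicks into each step, needs 2 to 3 N at the rim. Dragging its top 20 mm towards the timer's +x (away from the robot) raises the numeral by one; past half a step it clicks on by itself. Stroke it with the shut fingertips; 5 to 15 N of downward press gives enough grip
- screwdriver: Bystander, leave alone: a screwdriver lying between the two devices
- offcut_disc: Bystander, leave alone: a round wooden offcut, 84 mm across, 12 mm thick, lying between the devices
- sanding_block: Bystander, leave alone: a cork sanding block, 45 x 70 x 30 mm, just behind the timer
- brush: Bystander, leave alone: a paint brush lying at the left
- screw_jar: Bystander, leave alone: a small jar, 56 mm across, 60 mm tall, at the right

How it is judged:
On the way, in this order (a step that is already met when the one before it is completed fails the run):
1. the latch is pushed in over the carrier's edge, the frame still level (value of joint latch above 0.012 m and value of joint frame below 0.15 rad and distance between carrier and frame_seat below 0.008 m), for 0.1 s.
2. the carrier is tugged up against the closed latch (at least 1 N on the latch), the frame still level (all of step 1 and contact force between carrier and catch above 1 N), for 0.1 s.
3. the frame is turned right over with the carrier held in it (value of joint latch above 0.012 m and value of joint frame above 2.99 rad and distance between carrier and frame_seat below 0.008 m), for 0.2 s.
4. the thumbwheel shows 7 (all of step 3 and value of joint wheel between 4.2482 and 4.5482 rad), for 0.3 s.
At the end, for the whole second after the job is handed in: The latch is in (joint above 0.012 m), the frame upside down (above 2.99 rad, within about 9 degrees of its stop), the carrier held in it (origin within 8 mm of its seat) and at rest, and the thumbwheel shows 7 (within 0.15 rad of 4.398) (all of step 4 and linear speed of carrier below 0.02 m/s); the robot touches nothing.
It fails at once if a loose bystander is moved more than 30 mm (distance of any of screwdriver, offcut_disc, sanding_block, brush, screw_jar from where it was at the start of the episode above 0.03 m).
It also fails if it takes over 67 s, if anything falls off the work surface, if the arm or the gripper's body presses on something with over 40 N, if the wrist force passes 120 N, or if a joint passes its speed limit or range.

## Working session

There is one attempt and no reset: what is moved stays moved. The work goes in short steps, Python scripts to look and compute and a tool call to move; the robot and the scene stay as the last step left them, time stands still between calls to the robot, and variables do not carry over. Pictures are saved under pics/ and viewed, and the job is handed in when it is done.

Besides the shell and the picture viewer there is one more tool, called after "Emit:" as name(argument=value, ...) on one line, values as JSON. carry_out: Moves the arm, as the interface text tells. Its arguments: {"type":"object","properties":{"translation":{"type":"array"},"dr":{"type":"array"},"gripper":{"type":"array"},"newtons":{"type":"number"}},"required":["translation","dr","gripper"]}

```bash
mkdir -p pics; cat > h.py <<'E'
import numpy as np, cv2
from rig import bot
def K(im):
    f=192/np.tan(np.radians(im['vertical_fov'])/2); return f
def cam(name):
    s=bot.sense(); im=bot.get_image(name)
    if 'position' in im: R=np.array(im['attitude']); 
    if 'position' in im:
        if R.shape!=(3,3): print('att',R)
        t=np.array(im['position'])
    else:
        H=np.array(im['hand_eye']); Rt=np.array(s['tool_rot']); R=Rt@H[:3,:3]; t=Rt@H[:3,3]+np.array(s['eef_pos'])
    return im,R,t
def w(im,R,t,u,v,z=None):
    f=K(im); d=R@np.array([(u-im['cx'])/f,(v-im['cy'])/f,1.])
    if z is not None: return t+d*(z-t[2])/d[2]
    D=im['depth'][int(round(v)),int(round(u))]; return t+d*D
def cloud(im,R,t):
    f=K(im); v,u=np.mgrid[0:384,0:512]; d=np.stack([(u-im['cx'])/f,(v-im['cy'])/f,np.ones_like(u,float)],-1)*im['depth'][...,None]
    return d@R.T+t
def save(im,n): cv2.imwrite('pics/'+n,cv2.cvtColor(im['pixels'],cv2.COLOR_RGB2BGR))
E
python3 - <<'E'
from h import *
print(bot.tip_reach, bot.sense())
for n in ['scene','top','wrist']:
    im,R,t=cam(n); save(im,n+'0.png'); print(n,im['vertical_fov'],im['cx'],im['cy'],t.round(3),R.round(2).tolist())
    for p,z in [('latch_post',.128),('carrier_knob',.124),('crank_handle',.09),('wheel_top',.082),('stand',0),('timer',0),('frame_seat',.09)]:
        for r in bot.spot_point(p,n)[:2]:
            u,v=r['xy']; print(p,round(r['confidence'],2),np.round(r['xy'],1),w(im,R,t,u,v,z).round(4), w(im,R,t,u,v).round(4) if 0<=u<511 and 0<=v<383 else '')
E
```

```text
0.1992 {'clock': 0.0, 'qpos': array([ 1.23094660e+00,  8.79197433e-02,  1.37222770e+00, -7.58381341e-07,
        1.68364831e+00, -1.03081265e-01]), 'dq': array([ 7.38338758e-05, -2.65202579e-04, -1.16110516e-03,  6.08009070e-04,
        4.02687157e-04,  7.85928078e-04]), 'effort': array([ 1.77205613e-03, -3.40182567e+01, -3.02431512e+01,  7.19076977e-02,
        3.30590154e-02, -1.87174569e-04]), 'eef_pos': array([0.12896219, 0.53453879, 0.40353648]), 'tool_rot': array([[ 2.34561753e-01,  9.72100944e-01, -7.33683565e-04],
       [ 9.72098751e-01, -2.34562791e-01, -2.07734646e-03],
       [-2.19148532e-03, -2.25946851e-04, -9.99997573e-01]]), 'contact_force': array([ 0.13332842, -0.36110188,  0.07503191]), 'ft_torque': array([-0.02828497, -0.04772688, -0.00621046]), 'width': 1.0030968902283237}
scene 50.724772702222644 248.11541873024012 188.17815789766394 [ 0.978 -0.479  1.082] [[0.77, 0.54, -0.34], [0.64, -0.65, 0.41], [-0.0, -0.53, -0.85]]
latch_post 0.54 [189.7 241.1] [ 0.5782 -0.2384  0.128 ] [ 0.5774 -0.2379  0.1261]
carrier_knob 0.96 [205.9 222.7] [ 0.5724 -0.1715  0.124 ] [ 0.
[... 947 characters left out ...]
0026]
crank_handle 0.88 [300.3 229.2] [ 0.4659 -0.1409  0.09  ] [ 0.4659 -0.1406  0.0931]
wheel_top 0.8 [205.6 183.6] [0.5937 0.1454 0.082 ] [0.5938 0.1455 0.081 ]
wheel_top 0.46 [310.1 192.2] [ 0.5772 -0.1689  0.082 ] [ 0.5757 -0.1661  0.1033]
stand 0.71 [204.2 186.2] [0.5923 0.1583 0.    ] [0.5855 0.149  0.0854]
stand 0.68 [307.9 198.5] [ 0.563  -0.1727  0.    ] [ 0.5571 -0.1605  0.0994]
frame_seat 0.72 [311.2 193.7] [ 0.5723 -0.1712  0.09  ] [ 0.5715 -0.1698  0.1009]
frame_seat 0.7 [309.  194.8] [ 0.5688 -0.1647  0.09  ] [ 0.568  -0.1633  0.1013]
wrist 65.00811836539299 252.47624238306102 195.41994018596017 [0.056 0.552 0.384] [[0.24, 0.94, 0.25], [0.97, -0.23, -0.06], [0.0, 0.26, -0.97]]
```

```bash
python3 - <<'E'
import cv2
a=cv2.imread('pics/top0.png')[120:280,150:400]; cv2.imwrite('pics/top0c.png',cv2.resize(a,None,fx=3,fy=3,interpolation=2))
a=cv2.imread('pics/scene0.png')[120:300,140:360]; cv2.imwrite('pics/scene0c.png',cv2.resize(a,None,fx=3.3,fy=3.3,interpolation=2))
E
```

```text
(no output)
```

View pics/top0c.png

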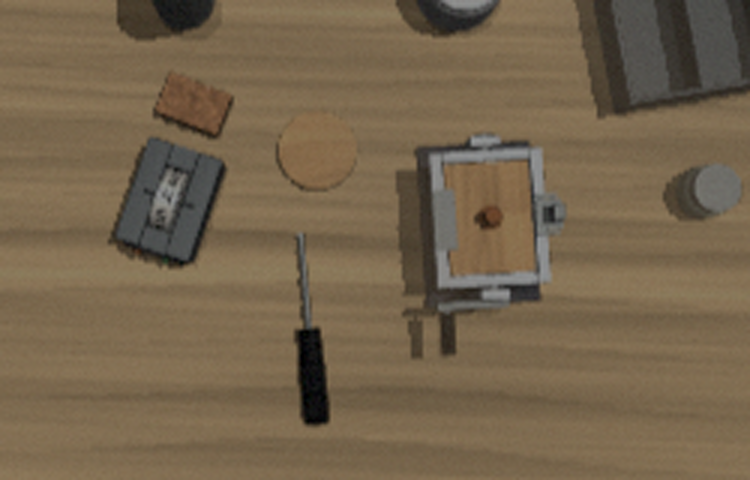

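View pics/scene0c.png

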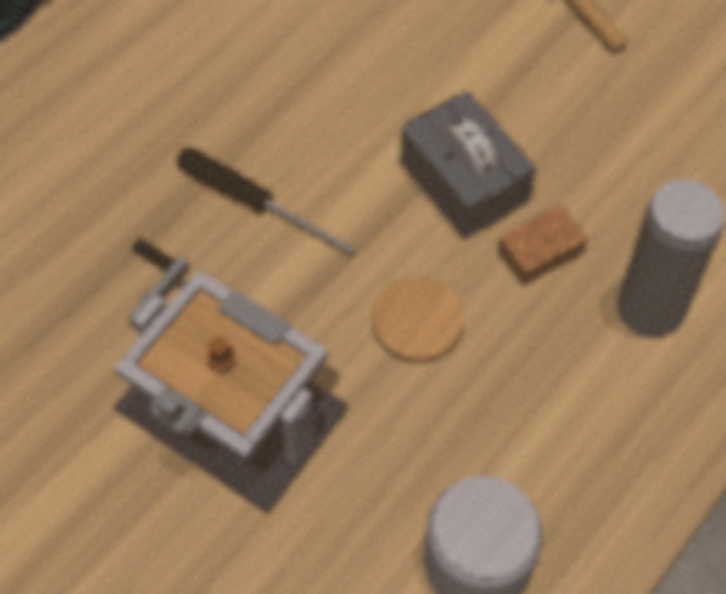

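The top view shows the stand at right: knob near (313,191), latch post near (334,191), handle near (299,231). The timer is at left, near (205,184). I'll go over the stand with the wrist camera.

Emit:
carry_out(translation=[[0.023,-0.044,0],[0.023,-0.044,0],[0.023,-0.044,0],[0.023,-0.044,0],[0.023,-0.044,0],[0.023,-0.044,0],[0.023,-0.044,0],[0.023,-0.044,0],[0.023,-0.044,0],[0.023,-0.044,0]], dr=[[0,0,0.04],[0,0,0.04],[0,0,0.04],[0,0,0.04],[0,0,0.04],[0,0,0.04],[0,0,0.04],[0,0,0.04],[0,0,0],[0,0,0]], gripper=[0,0,0,0,0,0,0,0,0,0])

```text
clock: 2.2
eef_pos: [0.3557, 0.0905, 0.4038]
tool_rot: [[-0.112, 0.994, 0.008], [0.994, 0.112, 0.001], [0.0, 0.008, -1.0]]
contact_force: [0.6, -0.0, -0.0]
width: 0.185
```

Emit:
carry_out(translation=[[0.025,-0.042,0],[0.025,-0.042,0],[0.025,-0.042,0],[0.025,-0.042,0],[0.025,-0.042,0],[0.025,-0.042,0],[0,0,0]], dr=[[0,0,0],[0,0,0],[0,0,0],[0,0,0],[0,0,0],[0,0,0],[0,0,0]], gripper=[0,0,0,0,0,0,0])

```text
clock: 2.9
eef_pos: [0.5071, -0.1744, 0.4038]
tool_rot: [[-0.102, 0.995, 0.013], [0.995, 0.102, 0.001], [-0.001, 0.013, -1.0]]
contact_force: [0.0, 0.3, -0.4]
width: 0.006
```

```bash
python3 - <<'E'
from h import *
im,R,t=cam('wrist'); save(im,'w1.png'); print(t.round(3))
for p,z in [('latch_post',.128),('carrier_knob',.124),('crank_handle',.09),('frame_seat',.09)]:
        for r in bot.spot_point(p,'wrist')[:2]:
            u,v=r['xy']; print(p,round(r['confidence'],2),np.round(r['xy'],1),w(im,R,t,u,v,z).round(4), w(im,R,t,u,v).round(4) if 0<=u<511 and 0<=v<383 else '')
P=cloud(im,R,t); np.save('P.npy',P)
E
```

```text
[ 0.432 -0.182  0.382]
latch_post 0.82 [177.3 268.2] [ 0.5814 -0.238   0.128 ] [ 0.4763 -0.1985  0.3073]
carrier_knob 0.38 [396.  146.6] [ 0.4493 -0.0573  0.124 ] [ 0.4561 -0.0078  0.0214]
crank_handle 0.86 [295.5 143.4] [ 0.4583 -0.1377  0.09  ] [ 0.4577 -0.1387  0.0964]
```

View pics/w1.png

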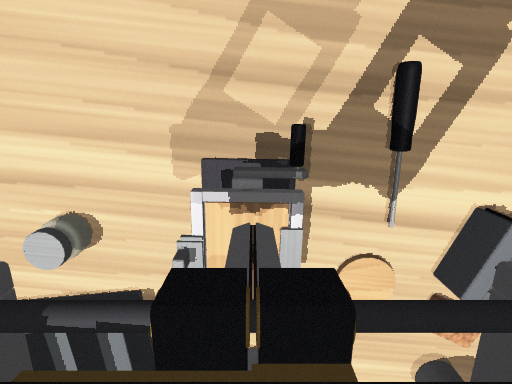

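```bash
python3 - <<'E'
from h import *
P=np.load('P.npy')
def box(u0,u1,v0,v1,z0,z1,name):
    q=P[v0:v1,u0:u1].reshape(-1,3); q=q[(q[:,2]>z0)&(q[:,2]<z1)]
    (c,s,a)=cv2.minAreaRect((q[:,:2]*1000).astype(np.float32)); 
    m=q[:,:2].mean(0); U,S,V=np.linalg.svd(q[:,:2]-m,full_matrices=False)
    print(name,len(q),np.round(c,1),np.round(s,1),round(a,1),m.round(4),q[:,2].min().round(4),q[:,2].max().round(4),'ang',np.degrees(np.arctan2(V[0,1],V[0,0])).round(1))
box(286,308,120,166,.07,.12,'handle')
box(188,306,185,206,.085,.12,'frame front')
box(190,204,190,235,.085,.12,'frame right')
box(170,206,235,275,.118,.135,'post')
box(280,304,225,268,.085,.12,'lip')
# other cams
for n in ['scene','top']:
    im,R,t=cam(n); Q=cloud(im,R,t)
    X=Q.reshape(-1,3)
    d=np.hypot(X[:,0]-.572,X[:,1]+.171)
    k=X[(d<.02)&(X[:,2]>.115)&(X[:,2]<.13)]; print(n,'knob',len(k),k[:,:2].mean(0) if len(k) else '')
    for r in bot.masks_of('latch_post',n)[:1]:
        q=Q[r['region']]; print('latch mask',r['confidence'],r['bbox']); q=q[q[:,2]>.12]; print(len(q),q.mean(0) if len(q) else '')
E
```

```text
handle 604 [ 459.3 -135.8] [39.2 14. ] 5.1 [ 0.4587 -0.1367] 0.0892 0.098 ang 4.7
frame front 2045 [ 512.6 -179.5] [ 25.1 111.8] 5.8 [ 0.5138 -0.1802] 0.0851 0.1056 ang 95.4
frame right 581 [ 535.4 -227.2] [46.  13.3] 3.4 [ 0.5339 -0.2271] 0.0923 0.101 ang 4.3
post 173 [ 578.  -237.5] [11.7 12.1] 2.0 [ 0.576  -0.2371] 0.118 0.1291 ang 74.3
lip 934 [ 561. -130.] [46.2 22.2] 5.6 [ 0.5596 -0.1303] 0.0897 0.1048 ang 6.3
scene knob 33 [ 0.57804512 -0.1759014 ]
latch mask 0.51 [147.5, 301.6, 21.9, 26.7]
3 [ 0.97786131 -0.47893929  1.08227269]
top knob 21 [ 0.57546625 -0.17323562]
latch mask 0.54 [295.5, 175.5, 32.4, 30.1]
30 [ 0.56036438 -0.14399475  0.37024865]
```

Yaw of the stand ≈ 5°, centre ≈ (0.575, −0.174); handle, knob and post agree with each other within about 2 mm. Next I go outside the latch post.

Emit:
carry_out(translation=[[0.025,-0.032,0],[0.025,-0.032,0],[0.025,-0.03,0],[0,0,-0.04],[0,0,-0.04],[0,0,-0.017],[0,0,0]], dr=[[0,0.012,-0.014],[0,0,0],[0,0,0],[0,0,0],[0,0,0],[0,0,0],[0,0,0]], gripper=[0,0,0,0,0,0,0])

```text
clock: 4.05
eef_pos: [0.5815, -0.2602, 0.311]
tool_rot: [[-0.103, 0.995, 0.013], [0.995, 0.103, -0.003], [-0.004, 0.012, -1.0]]
contact_force: [0.1, 0.5, 0.7]
width: 0.002
```

```bash
python3 - <<'E'
from h import *
im,R,t=cam('wrist'); save(im,'w2.png')
im,R,t=cam('scene'); a=cv2.cvtColor(im['pixels'],4)[180:300,130:290]; cv2.imwrite('pics/s2.png',cv2.resize(a,None,fx=4,fy=4,interpolation=2))
E
```

```text
(no output)
```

View pics/w2.png

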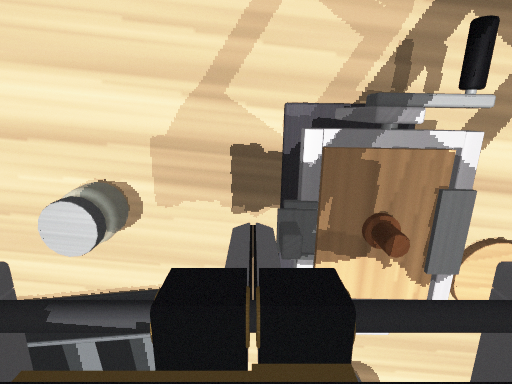

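View pics/s2.png

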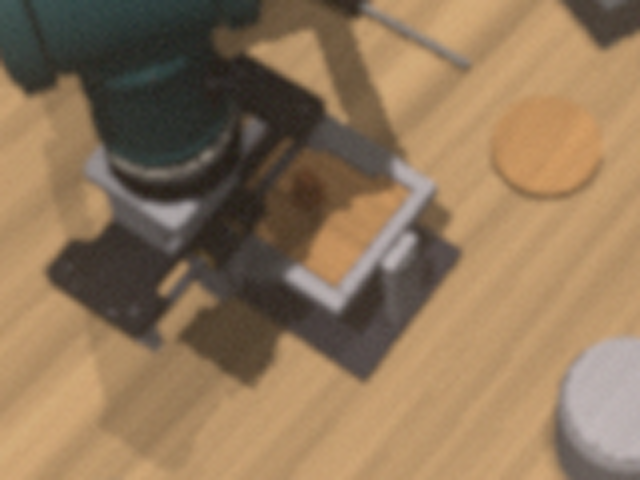

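Emit:
carry_out(translation=[[0,0.005,0],[0,0.005,0],[-0.001,0.005,0]], dr=[[0,0,-0.01],[0,0,0],[0,0,0]], gripper=[0,0,0])

```text
clock: 4.45
eef_pos: [0.5815, -0.2456, 0.32]
tool_rot: [[-0.091, 0.995, 0.025], [0.996, 0.092, -0.013], [-0.016, 0.024, -1.0]]
contact_force: [-0.5, -3.1, 0.2]
width: 0.007
```

Emit:
carry_out(translation=[[0,0,-0.005],[0,0,-0.005]], dr=[[0.013,0.025,0],[0,0,0]], gripper=[0,0,0])

```text
schema error: expected 2 entries
```

Emit:
carry_out(translation=[[0,0,-0.005],[0,0,-0.005]], dr=[[0.013,0.025,0],[0,0,0]], gripper=[0,0])

```text
clock: 4.65
eef_pos: [0.5827, -0.2454, 0.3167]
tool_rot: [[-0.093, 0.996, 0.01], [0.996, 0.093, -0.007], [-0.008, 0.01, -1.0]]
contact_force: [-3.0, -3.2, 5.1]
width: 0.004
```

```bash
python3 - <<'E'
from h import *
s=bot.sense(); print(s['clock'],s['eef_pos'],s['contact_force'])
im,R,t=cam('wrist'); save(im,'w3.png')
P=cloud(im,R,t)[195:260,255:330].reshape(-1,3)
q=P[(P[:,2]>.122)&(P[:,2]<.132)&(P[:,0]>.56)]; print(len(q),q.mean(0) if len(q) else '',q.min(0),q.max(0)); print(bot.sense()['contact_force'],bot.sense()['eef_pos'])
E
```

```text
4.65 [ 0.58269197 -0.2454414   0.31665619] [-2.95360822 -3.19777091  5.12580828]
441 [ 0.57765009 -0.23226809  0.12528196] [ 0.57187564 -0.24586123  0.12200903] [ 0.58764345 -0.22448576  0.13190346]
[-0.43800327 -2.70839443  4.12351364] [ 0.58250912 -0.24549175  0.31608362]
```

View pics/w3.png

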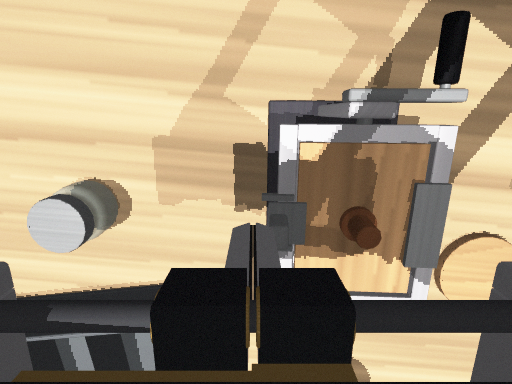

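Emit:
carry_out(translation=[[0,0.005,-0.005],[0,0.005,-0.004],[0,0.003,-0.003]], dr=[[0.008,0.01,0],[0,0,0],[0,0,0]], gripper=[0,0,0])

```text
clock: 5.0
eef_pos: [0.5825, -0.2387, 0.3139]
tool_rot: [[-0.088, 0.996, 0.009], [0.996, 0.088, -0.022], [-0.023, 0.007, -1.0]]
contact_force: [-2.1, -4.5, 6.4]
width: 0.004
```

Emit:
carry_out(translation=[[0,0.004,-0.003],[0,0.004,-0.002],[0,0.004,-0.002]], dr=[[0.01,0,0],[0.01,0,0],[0,0,0]], gripper=[0,0,0])

```text
clock: 5.3
eef_pos: [0.5813, -0.2362, 0.3146]
tool_rot: [[-0.08, 0.997, 0.014], [0.996, 0.081, -0.034], [-0.034, 0.011, -0.999]]
contact_force: [-0.4, -6.8, 4.0]
width: 0.004
```

```bash
python3 - <<'E'
from h import *
im,R,t=cam('wrist'); save(im,'w4.png')
P=cloud(im,R,t)[195:260,245:330].reshape(-1,3)
q=P[(P[:,2]>.122)&(P[:,2]<.132)&(P[:,0]>.56)]; print(len(q),q.mean(0) if len(q) else '',q.min(0),q.max(0)); print(bot.sense()['contact_force'],bot.sense()['eef_pos'])
E
```

```text
435 [ 0.57678775 -0.23111653  0.12472682] [ 0.57130617 -0.2477863   0.1220063 ] [ 0.58709164 -0.22116014  0.13198103]
[-1.21280349 -9.92718509  3.83682611] [ 0.58131476 -0.23594022  0.31459425]
```

View pics/w4.png

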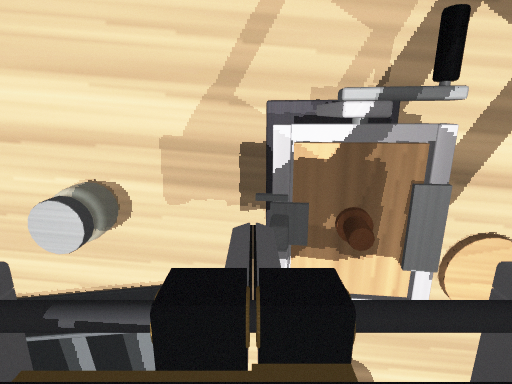

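Emit:
carry_out(translation=[[0,-0.015,0],[0,0,0.03],[0,0,0.04],[0,0,0]], dr=[[0.034,0.014,0.007],[0,0,0],[0,0,0],[0,0,0]], gripper=[0,0,0,0])

```text
clock: 5.75
eef_pos: [0.5802, -0.2508, 0.3846]
tool_rot: [[-0.087, 0.996, -0.009], [0.996, 0.088, 0.009], [0.01, -0.008, -1.0]]
contact_force: [-0.1, 0.1, 1.7]
width: 0.008
```

```bash
python3 - <<'E'
from h import *
im,R,t=cam('wrist'); save(im,'w5.png')
P=cloud(im,R,t); np.save('P5.npy',P)
q=P.reshape(-1,3);c=np.array([.5751,-.1739]);a=np.radians(5);Rz=np.array([[np.cos(a),-np.sin(a)],[np.sin(a),np.cos(a)]])
qs=(q[:,:2]-c)@Rz
m=(q[:,2]>.120)&(q[:,2]<.134)&(abs(qs[:,0])<.03)
for lo,hi in[(-.09,-.03),(-.015,.02)]:
  k=m&(qs[:,1]>lo)&(qs[:,1]<hi); print(k.sum(),qs[k].mean(0),qs[k].min(0),qs[k].max(0),q[k,2].max())
s=bot.sense();print(s['eef_pos'],s['tool_rot'].round(3))
E
```

```text
249 [-0.00043106 -0.05316803] [-0.00765946 -0.05864821] [ 0.00843435 -0.04729969] 0.12474187809413492
269 [-0.00030278 -0.00352321] [-0.0076758  -0.01088103] [0.00732141 0.00391592] 0.12543727419741027
[ 0.58001329 -0.25059207  0.38110902] [[-0.088  0.996 -0.013]
 [ 0.996  0.088  0.012]
 [ 0.013 -0.012 -1.   ]]
```

View pics/w5.png

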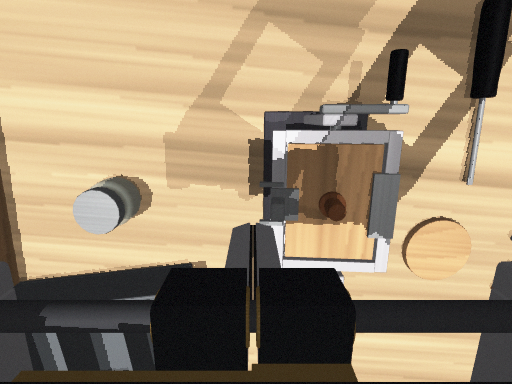

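Emit:
carry_out(translation=[[-0.002,0.038,0],[-0.002,0.037,0],[0,0,0],[0,0,0]], dr=[[-0.012,-0.013,0],[0,0,0],[0,0,0],[0,0,0]], gripper=[0.45,0.45,0.45,0.45])

```text
clock: 6.2
eef_pos: [0.575, -0.1729, 0.374]
tool_rot: [[-0.087, 0.996, -0.011], [0.996, 0.087, 0.007], [0.008, -0.011, -1.0]]
contact_force: [0.4, -0.5, -0.6]
width: 0.308
```

Emit:
carry_out(translation=[[0.002,-0.005,-0.02],[0,0,-0.02],[0,0,0]], dr=[[-0.01,-0.011,0],[0,0,0],[0,0,0]], gripper=[0.45,0.45,0.45])

```text
clock: 6.5
eef_pos: [0.5767, -0.1792, 0.3302]
tool_rot: [[-0.086, 0.996, -0.004], [0.996, 0.086, -0.002], [-0.002, -0.004, -1.0]]
contact_force: [-0.5, -0.3, -0.5]
width: 0.45
```

```bash
python3 - <<'E'
from h import *
im,R,t=cam('wrist'); save(im,'w6.png')
s=bot.sense();print(s['eef_pos'],s['tool_rot'].round(3))
E
```

```text
[ 0.57698474 -0.17949033  0.33169909] [[-0.086  0.996 -0.002]
 [ 0.996  0.086 -0.003]
 [-0.003 -0.002 -1.   ]]
```

View pics/w6.png

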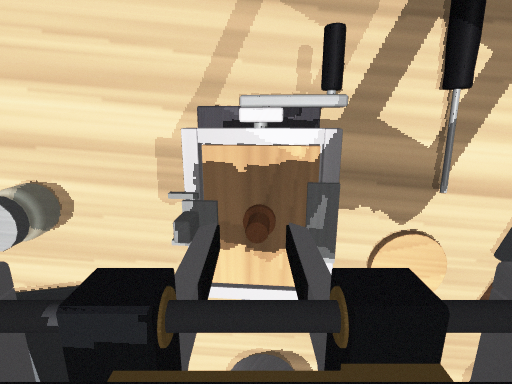

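Emit:
carry_out(translation=[[0,0.003,-0.008],[0,0,-0.01],[0,0,-0.008],[0,0,0]], dr=[[0,0,0],[0,0,0],[0,0,0],[0,0,0]], gripper=[0.34,0.34,0.34,0.34])

```text
clock: 6.95
eef_pos: [0.5774, -0.1777, 0.3055]
tool_rot: [[-0.084, 0.996, 0.0], [0.996, 0.084, -0.004], [-0.004, 0.0, -1.0]]
contact_force: [-0.9, 0.1, -0.0]
width: 0.337
```

Emit:
carry_out(translation=[[0,0,0],[0,0,0],[0,0,0]], dr=[[0,0,0],[0,0,0],[0,0,0]], gripper=[0,0,0], newtons=30)

```text
clock: 7.25
eef_pos: [0.5774, -0.1774, 0.3063]
tool_rot: [[-0.085, 0.996, 0.001], [0.996, 0.085, -0.003], [-0.003, 0.001, -1.0]]
contact_force: [-1.6, 1.0, 0.9]
width: 0.164
```

Gripping the 16 mm knob (0.164 × 94 = 15.4 mm). Tug gently.

Emit:
carry_out(translation=[[0,0,0.002],[0,0,0.003],[0,0,0.003]], dr=[[0,0,0],[0,0,0],[0,0,0]], gripper=[0,0,0])

```text
clock: 7.55
eef_pos: [0.5776, -0.1775, 0.3091]
tool_rot: [[-0.085, 0.996, -0.002], [0.996, 0.085, -0.002], [-0.002, -0.002, -1.0]]
contact_force: [5.7, -2.2, -16.6]
width: 0.164
```

Emit:
carry_out(translation=[[0,0,0.001],[0,0,0.001]], dr=[[0,0,0],[0,0,0]], gripper=[0,0])

```text
clock: 7.75
eef_pos: [0.5778, -0.1776, 0.3091]
tool_rot: [[-0.085, 0.996, -0.004], [0.996, 0.085, -0.001], [-0.001, -0.004, -1.0]]
contact_force: [3.0, -0.8, -8.5]
width: 0.164
```

Emit:
carry_out(translation=[[0,0,-0.002],[0,0,-0.002]], dr=[[0,0,0],[0,0,0]], gripper=[0,0])

```text
clock: 7.95
eef_pos: [0.5778, -0.1775, 0.3072]
tool_rot: [[-0.085, 0.996, -0.003], [0.996, 0.085, -0.001], [-0.001, -0.003, -1.0]]
contact_force: [-0.8, 0.1, -1.1]
width: 0.164
```

Emit:
carry_out(translation=[[0,0,0],[0,0,0]], dr=[[0,0,0],[0,0,0]], gripper=[0.34,0.34])

```text
clock: 8.15
eef_pos: [0.5778, -0.1776, 0.3097]
tool_rot: [[-0.085, 0.996, -0.0], [0.996, 0.085, -0.003], [-0.003, -0.0, -1.0]]
contact_force: [0.5, -0.1, -0.1]
width: 0.297
```

Emit:
carry_out(translation=[[0,0,0.03],[0,0,0.04],[-0.04,0.01,0.01],[-0.04,0.015,0],[-0.03,0.015,0],[0,0,0]], dr=[[0,0,0],[0,0,0],[0,0,0],[0,0,0],[0,0,0],[0,0,0]], gripper=[0.34,0.34,0.5,0.5,0.5,0.5])

```text
clock: 8.75
eef_pos: [0.4646, -0.1371, 0.397]
tool_rot: [[-0.084, 0.996, 0.007], [0.996, 0.084, -0.008], [-0.008, 0.006, -1.0]]
contact_force: [-0.0, 0.4, -0.2]
width: 0.505
```

```bash
python3 - <<'E'
from h import *
def hand(P):
    q=P.reshape(-1,3); q=q[(abs(q[:,0]-.457)<.028)&(abs(q[:,1]+.137)<.02)&(q[:,2]>.08)&(q[:,2]<.11)]
    print(len(q),cv2.minAreaRect((q[:,:2]*1000).astype(np.float32)),q[:,2].max(),q[:,:2].mean(0))
hand(np.load('P5.npy'))
im,R,t=cam('wrist'); save(im,'w7.png'); hand(cloud(im,R,t))
s=bot.sense();print(s['eef_pos'],s['tool_rot'].round(3))
E
```

```text
1011 ((462.6029357910156, -141.05332946777344), (44.81003952026367, 30.452199935913086), 0.25071755051612854) 0.10537670318347708 [ 0.46233187 -0.13791102]
821 ((462.21246337890625, -140.4501495361328), (32.532352447509766, 45.429683685302734), 89.70996856689453) 0.10455106297726546 [ 0.46568459 -0.1369968 ]
[ 0.46586856 -0.13780928  0.39730763] [[-0.084  0.996  0.008]
 [ 0.996  0.084 -0.009]
 [-0.009  0.008 -1.   ]]
```

View pics/w7.png

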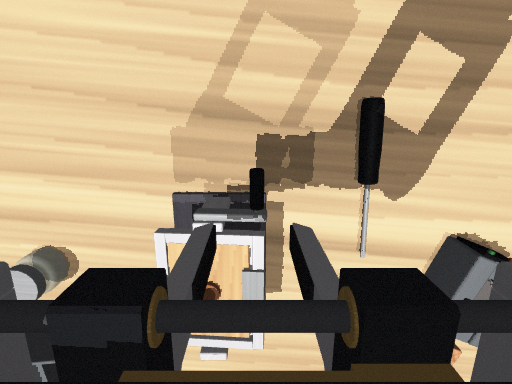

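Emit:
carry_out(translation=[[-0.009,0.002,-0.03],[0,0,-0.03],[0,0,-0.03],[0,0,0]], dr=[[0.009,0.008,0],[0,0,0],[0,0,0],[0,0,0]], gripper=[0.5,0.5,0.5,0.5])

```text
clock: 9.2
eef_pos: [0.4591, -0.1372, 0.3096]
tool_rot: [[-0.084, 0.996, 0.012], [0.996, 0.084, -0.005], [-0.006, 0.011, -1.0]]
contact_force: [-1.8, 0.4, -0.8]
width: 0.5
```

```bash
python3 - <<'E'
from h import *
im,R,t=cam('wrist'); save(im,'w8.png')
s=bot.sense();print(s['eef_pos'],s['tool_rot'].round(3))
E
```

```text
[ 0.45990076 -0.13752433  0.31226032] [[-0.084  0.996  0.016]
 [ 0.996  0.084 -0.007]
 [-0.008  0.015 -1.   ]]
```

View pics/w8.png

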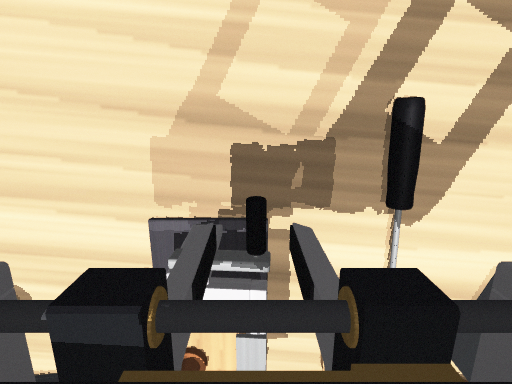

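Emit:
carry_out(translation=[[-0.002,0.002,-0.015],[0,0,-0.015],[0,0,-0.012],[0,0,0],[0,0,0],[0,0,0]], dr=[[0.007,0.016,0],[0,0,0],[0,0,0],[0,0,0],[0,0,0],[0,0,0]], gripper=[0.5,0.5,0.5,0,0,0], newtons=25)

```text
clock: 9.85
eef_pos: [0.4615, -0.137, 0.2747]
tool_rot: [[-0.084, 0.996, 0.009], [0.996, 0.084, -0.004], [-0.005, 0.009, -1.0]]
contact_force: [0.7, 0.0, -0.3]
width: 0.281
```

Emit:
carry_out(translation=[[0,0,-0.003],[0,0,0]], dr=[[0,0,0],[0,0,0]], gripper=[0,0])

```text
clock: 10.05
eef_pos: [0.4618, -0.1359, 0.2724]
tool_rot: [[-0.084, 0.996, 0.011], [0.996, 0.084, -0.0], [-0.001, 0.011, -1.0]]
contact_force: [-0.3, 5.4, -4.9]
width: 0.141
```

Emit:
carry_out(translation=[[0,-0.001,0.008],[0,-0.002,0.008],[0,-0.0035,0.0075],[0.0005,-0.005,0.007]], dr=[[0,0,0],[0,0,0],[0,0,0],[0,0,0]], gripper=[0,0,0,0])

```text
clock: 10.45
eef_pos: [0.4628, -0.1484, 0.3019]
tool_rot: [[-0.085, 0.996, 0.012], [0.996, 0.085, -0.002], [-0.003, 0.011, -1.0]]
contact_force: [3.8, -2.9, -10.6]
width: 0.142
```

Emit:
carry_out(translation=[[0.0005,-0.006,0.007],[0.0005,-0.007,0.006],[0.0005,-0.0075,0.004],[0.001,-0.008,0.0025],[0.001,-0.0085,0.001]], dr=[[0,0.01,0],[0,0,0],[0,0,0],[0,0,0],[0,0,0]], gripper=[0,0,0,0,0])

```text
clock: 10.95
eef_pos: [0.4677, -0.1865, 0.3169]
tool_rot: [[-0.085, 0.996, 0.002], [0.996, 0.085, 0.01], [0.009, 0.002, -1.0]]
contact_force: [3.2, 4.5, -6.9]
width: 0.139
```

Emit:
carry_out(translation=[[0.0005,-0.0085,-0.0005],[0.0005,-0.008,-0.002],[0.0005,-0.0075,-0.0035],[0.0005,-0.007,-0.005],[0.0005,-0.006,-0.006]], dr=[[-0.01,0,0],[0,0,0],[0,0,0],[0,0,0],[0,0,0]], gripper=[0,0,0,0,0])

```text
clock: 11.45
eef_pos: [0.4705, -0.2202, 0.304]
tool_rot: [[-0.088, 0.996, 0.002], [0.996, 0.088, 0.023], [0.023, 0.004, -1.0]]
contact_force: [-1.5, 4.5, 2.3]
width: 0.14
```

Emit:
carry_out(translation=[[0.0005,-0.005,-0.0065],[0.0005,-0.004,-0.0075],[0,-0.003,-0.008],[0,-0.002,-0.008],[0,-0.001,-0.006]], dr=[[-0.01,0,0],[-0.01,0,0],[0,0,0],[0,0,0],[0,0,0]], gripper=[0,0,0,0,0])

```text
clock: 11.95
eef_pos: [0.4716, -0.234, 0.2701]
tool_rot: [[-0.088, 0.996, 0.003], [0.996, 0.088, 0.014], [0.014, 0.005, -1.0]]
contact_force: [-0.4, 7.2, 4.4]
width: 0.141
```

Emit:
carry_out(translation=[[0,0,-0.004],[0,0,-0.004]], dr=[[0,0,0],[0,0,0]], gripper=[0,0])

```text
clock: 12.15
eef_pos: [0.4715, -0.2341, 0.2683]
tool_rot: [[-0.088, 0.996, 0.004], [0.996, 0.088, 0.015], [0.014, 0.006, -1.0]]
contact_force: [-8.4, 9.1, 23.5]
width: 0.142
```

Emit:
carry_out(translation=[[0,0,0.001],[0,0,0],[0,0,0],[0,0,0.03],[0,0,0.05],[0,0,0.05],[0,0,0]], dr=[[0,0,0],[0,0,0],[0,0,0],[0,0,0],[0,0,0],[0,0,0],[0,0,0]], gripper=[0.4,0.4,0.4,0.4,0.4,0.4,0.4])

```text
clock: 12.85
eef_pos: [0.4694, -0.2377, 0.4]
tool_rot: [[-0.085, 0.996, -0.003], [0.996, 0.085, 0.008], [0.008, -0.003, -1.0]]
contact_force: [0.5, -0.2, 0.3]
width: 0.394
```

```bash
python3 - <<'E'
from h import *
im,R,t=cam('wrist'); save(im,'w9.png'); P=cloud(im,R,t)
s=bot.sense();print(s['eef_pos'],s['tool_rot'].round(3))
im,R,t=cam('scene'); a=cv2.cvtColor(im['pixels'],4)[120:300,140:340]; cv2.imwrite('pics/s9.png',cv2.resize(a,None,fx=3.3,fy=3.3,interpolation=2))
q=P.reshape(-1,3);c=np.array([.5751,-.1739]);a=np.radians(5);Rz=np.array([[np.cos(a),-np.sin(a)],[np.sin(a),np.cos(a)]])
qs=(q[:,:2]-c)@Rz
for x in (-.058,-.03,):
  for y in (-.055,-.04,-.02,0,.02,.04,.055):
    k=(abs(qs[:,0]-x)<.004)&(abs(qs[:,1]-y)<.004)&(q[:,2]<.13); print(x,y,k.sum(),np.median(q[k,2]).round(4) if k.sum() else '')
E
```

```text
[ 0.46908666 -0.23754428  0.39620855] [[-0.085  0.996 -0.008]
 [ 0.996  0.085  0.011]
 [ 0.012 -0.007 -1.   ]]
-0.058 -0.055 36 0.0955
-0.058 -0.04 56 0.0955
-0.058 -0.02 14 0.0954
-0.058 0 0 
-0.058 0.02 57 0.0957
-0.058 0.04 94 0.0949
-0.058 0.055 64 0.0093
-0.03 -0.055 46 0.0954
-0.03 -0.04 47 0.0956
-0.03 -0.02 50 0.0867
-0.03 0 0 
-0.03 0.02 11 0.0863
-0.03 0.04 12 0.0946
-0.03 0.055 5 0.0956
```

View pics/w9.png

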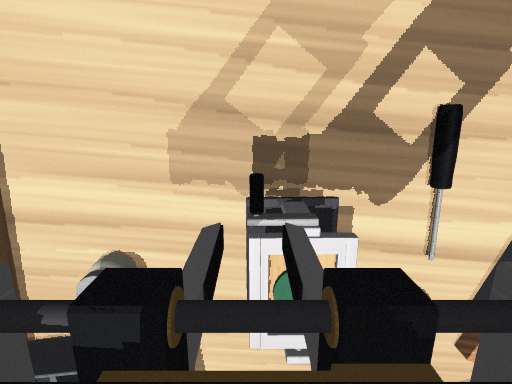

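View pics/s9.png

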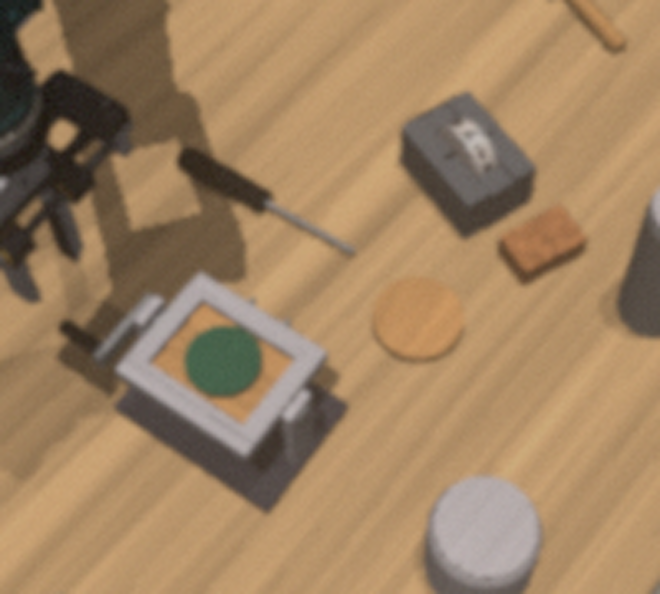

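Frame lies flat (0.0955 m at both edges), and the green disc is up with the carrier in place. Next the timer.

Emit:
carry_out(translation=[[0.014,0.042,0.001],[0.014,0.042,0.001],[0.014,0.042,0],[0.014,0.042,0],[0.014,0.042,0],[0.014,0.042,0],[0.014,0.042,0],[0.014,0.042,0],[0.014,0.042,0],[0,0,0]], dr=[[0,0,-0.05],[0,0,-0.05],[0,0,-0.05],[0,0,-0.05],[0,0,-0.05],[0,0,-0.05],[0,0,-0.05],[0,0,-0.05],[0,0,-0.03],[0,0,0]], gripper=[0.4,0,0,0,0,0,0,0,0,0])

```text
clock: 13.95
eef_pos: [0.5945, 0.1518, 0.3637]
tool_rot: [[0.366, 0.929, -0.049], [0.931, -0.365, 0.024], [0.004, -0.054, -0.999]]
contact_force: [0.5, -0.2, 0.7]
width: 0.006
```

```bash
python3 - <<'E'
from h import *
im,R,t=cam('wrist'); save(im,'w10.png'); P=cloud(im,R,t); np.save('P10.npy',P)
s=bot.sense();print(s['eef_pos'],s['tool_rot'].round(3))
for r in bot.spot_point('wheel_top','wrist')[:2]:
    u,v=r['xy']; print(r,w(im,R,t,u,v,.082),w(im,R,t,u,v))
q=P.reshape(-1,3)
for z0,z1 in((.055,.068),(.069,.09)):
    k=q[(q[:,2]>z0)&(q[:,2]<z1)&(abs(q[:,0]-.59)<.1)&(abs(q[:,1]-.146)<.1)]
    print(len(k),cv2.minAreaRect((k[:,:2]*1000).astype(np.float32)),k.mean(0),k[:,2].max())
E
```

```text
[0.59410029 0.14972839 0.36320375] [[ 0.367  0.929 -0.05 ]
 [ 0.93  -0.367  0.021]
 [ 0.001 -0.055 -0.999]]
{'xy': [240.6, 211.7], 'confidence': 0.55} [0.58561073 0.14480126 0.082     ] [0.58570214 0.14475004 0.08161122]
6063 ((585.1837768554688, 148.2216796875), (80.09371185302734, 113.11493682861328), 73.20646667480469) [0.57478918 0.1506462  0.06093966] 0.06793240006950962
1094 ((581.5081787109375, 149.4027557373047), (23.988815307617188, 39.9971923828125), 73.2137222290039) [0.58024885 0.14971078 0.07857432] 0.08306462128021314
```

View pics/w10.png

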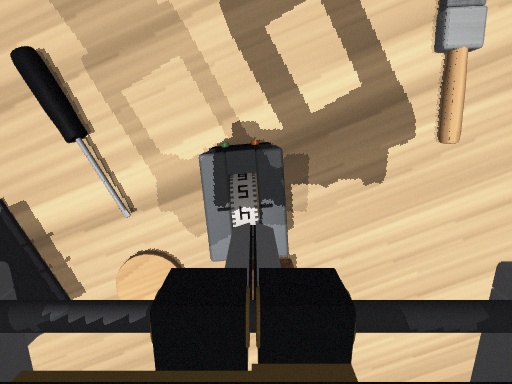

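Emit:
carry_out(translation=[[-0.019,0.001,0],[0,0,-0.02],[0,0,-0.02],[0,0,-0.01],[0,0,0]], dr=[[-0.021,-0.05,0.08],[0,0,0],[0,0,0],[0,0,0],[0,0,0]], gripper=[0,0,0,0,0])

```text
clock: 14.55
eef_pos: [0.5729, 0.141, 0.3078]
tool_rot: [[0.298, 0.955, -0.005], [0.955, -0.298, -0.009], [-0.01, -0.002, -1.0]]
contact_force: [-0.2, -0.2, -0.3]
width: 0.005
```

```bash
python3 - <<'E'
from h import *
im,R,t=cam('wrist'); save(im,'w11.png')
s=bot.sense();print(s['eef_pos'],s['tool_rot'].round(3))
a=cv2.imread('pics/w11.png')[120:270,170:330]
b=cv2.imread('pics/w10.png')[130:260,190:300]
cv2.imwrite('pics/w11c.png',cv2.rotate(cv2.resize(a,None,fx=3.5,fy=3.5,interpolation=2),1))
cv2.imwrite('pics/w10c.png',cv2.rotate(cv2.resize(b,None,fx=4,fy=4,interpolation=2),1))
E
```

```text
[0.57316237 0.14107612 0.3086419 ] [[ 0.298  0.955 -0.004]
 [ 0.955 -0.298 -0.009]
 [-0.01  -0.001 -1.   ]]
```

View pics/w10c.png

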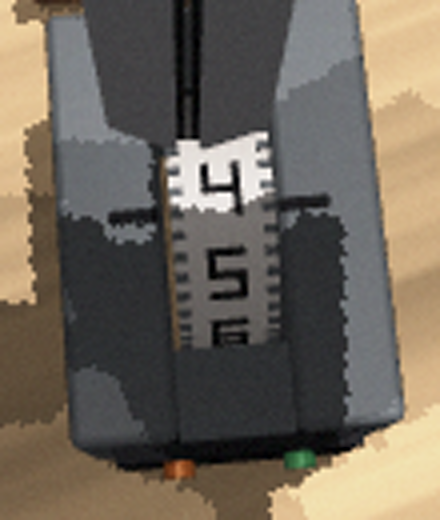

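View pics/w11c.png

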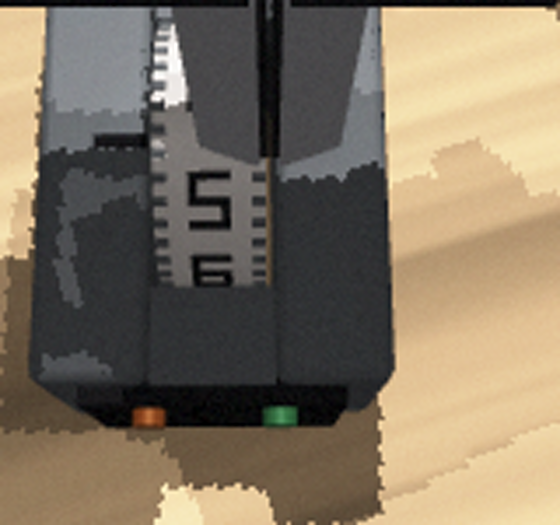

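Emit:
carry_out(translation=[[0.003,0.01,0],[0,0,-0.012],[0,0,-0.008],[0,0,0]], dr=[[0.009,0,0],[0,0,0],[0,0,0],[0,0,0]], gripper=[0,0,0,0])

```text
clock: 15.0
eef_pos: [0.5775, 0.151, 0.29]
tool_rot: [[0.299, 0.954, 0.001], [0.954, -0.299, 0.002], [0.002, 0.0, -1.0]]
contact_force: [-0.6, 0.0, -0.3]
width: 0.007
```

Emit:
carry_out(translation=[[-0.002,0.001,-0.006],[0,0,-0.004],[0,0,-0.001]], dr=[[0,0,0],[0,0,0],[0,0,0]], gripper=[0,0,0])

```text
clock: 15.3
eef_pos: [0.5754, 0.1524, 0.2805]
tool_rot: [[0.299, 0.954, 0.003], [0.954, -0.299, 0.002], [0.003, 0.002, -1.0]]
contact_force: [-1.5, 0.4, 7.1]
width: 0.008
```

Emit:
carry_out(translation=[[0.006,-0.002,-0.001],[0.006,-0.002,-0.001],[0.006,-0.002,-0.002]], dr=[[0,0,0],[0,0,0],[0,0,0]], gripper=[0,0,0])

```text
clock: 15.6
eef_pos: [0.5931, 0.1468, 0.2813]
tool_rot: [[0.297, 0.955, 0.006], [0.955, -0.297, 0.002], [0.004, 0.005, -1.0]]
contact_force: [-0.2, -1.3, 8.6]
width: 0.001
```

Emit:
carry_out(translation=[[0,0,0.012],[0.025,-0.007,0.01],[0,0,0]], dr=[[0,0,0],[0,0,0],[0,0,0]], gripper=[0,0,0])

```text
clock: 15.9
eef_pos: [0.6189, 0.1396, 0.3042]
tool_rot: [[0.297, 0.955, 0.006], [0.955, -0.297, 0.002], [0.004, 0.005, -1.0]]
contact_force: [0.0, -0.5, -0.3]
width: 0.005
```

```bash
cat > tl.py <<'E'
from h import *
import sys
im,R,t=cam('wrist'); n=sys.argv[1]; save(im,n)
s=bot.sense();print(s['eef_pos'].round(4),s['tool_rot'].round(3)[:,2])
a=cv2.imread('pics/'+n)[60:270,170:330]
cv2.imwrite('pics/c'+n,cv2.rotate(cv2.resize(a,None,fx=2.8,fy=2.8,interpolation=2),1))
E
python3 tl.py w12.png
```

```text
[0.6176 0.1401 0.3035] [ 0.003  0.003 -1.   ]
```

View pics/cw12.png

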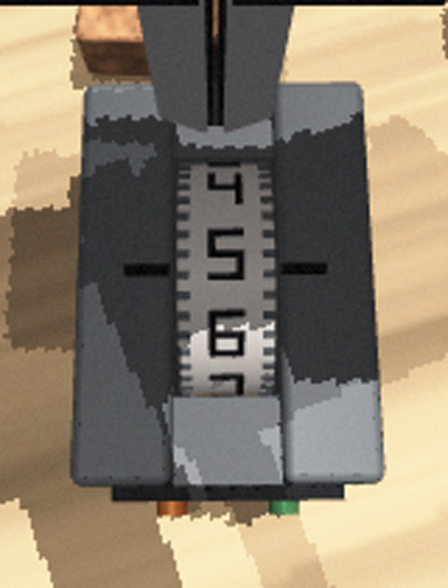

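It now shows 5. Same stroke again.

Emit:
carry_out(translation=[[-0.022,0.006,0],[-0.02,0.006,0],[0,0,-0.013],[0,0,-0.007],[0,0,-0.003]], dr=[[0,0,0],[0,0,0],[0,0,0],[0,0,0],[0,0,0]], gripper=[0,0,0,0,0])

```text
clock: 16.45
eef_pos: [0.5724, 0.1533, 0.279]
tool_rot: [[0.296, 0.955, 0.0], [0.955, -0.296, 0.004], [0.004, -0.001, -1.0]]
contact_force: [-4.6, -0.1, 20.8]
width: 0.005
```

Emit:
carry_out(translation=[[0.006,-0.002,0.001],[0.006,-0.002,0],[0.006,-0.002,-0.001]], dr=[[0,0,0],[0,0,0],[0,0,0]], gripper=[0,0,0])

```text
clock: 16.75
eef_pos: [0.5909, 0.1475, 0.2813]
tool_rot: [[0.295, 0.955, -0.001], [0.955, -0.295, 0.005], [0.004, -0.002, -1.0]]
contact_force: [0.6, -0.1, 6.4]
width: 0.011
```

Emit:
carry_out(translation=[[0,0,0.012],[0.027,-0.007,0.01],[0,0,0]], dr=[[0,0,0],[0,0,0],[0,0,0]], gripper=[0,0,0])

```text
clock: 17.05
eef_pos: [0.6194, 0.1397, 0.3022]
tool_rot: [[0.296, 0.955, -0.004], [0.955, -0.296, 0.004], [0.003, -0.005, -1.0]]
contact_force: [0.0, -0.2, -0.6]
width: 0.001
```

```bash
python3 tl.py w13.png
```

```text
[0.6181 0.1403 0.3014] [-0.007  0.005 -1.   ]
```

View pics/cw13.png

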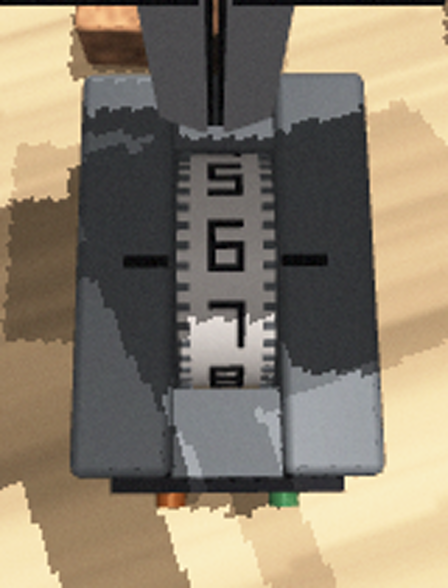

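It now shows 6. One more stroke.

Emit:
carry_out(translation=[[-0.021,0.006,0],[-0.02,0.006,0],[0,0,-0.012],[0,0,-0.006],[0,0,-0.002]], dr=[[0,0,0],[0,0,0],[0,0,0],[0,0,0],[0,0,0]], gripper=[0,0,0,0,0])

```text
clock: 17.6
eef_pos: [0.5748, 0.1527, 0.2793]
tool_rot: [[0.296, 0.955, -0.011], [0.955, -0.296, 0.005], [0.002, -0.012, -1.0]]
contact_force: [-4.1, -0.6, 16.3]
width: 0.004
```

Emit:
carry_out(translation=[[0.006,-0.002,0.001],[0.006,-0.002,0],[0.006,-0.002,-0.001]], dr=[[0,0,0],[0,0,0],[0,0,0]], gripper=[0,0,0])

```text
clock: 17.9
eef_pos: [0.5932, 0.1469, 0.2813]
tool_rot: [[0.295, 0.955, -0.013], [0.955, -0.295, 0.006], [0.002, -0.014, -1.0]]
contact_force: [0.3, 0.7, 6.0]
width: 0.003
```

Emit:
carry_out(translation=[[0,0,0.012],[0.025,-0.007,0.02],[0,0,0.01]], dr=[[0,0,0],[0,0,0],[0,0,0]], gripper=[0,0,0])

```text
clock: 18.2
eef_pos: [0.6191, 0.1389, 0.3203]
tool_rot: [[0.296, 0.955, -0.021], [0.955, -0.296, 0.005], [-0.001, -0.022, -1.0]]
contact_force: [-0.1, 0.4, 0.1]
width: -0.0
```

```bash
python3 tl.py w14.png; python3 - <<'E'
from h import *
im,R,t=cam('scene'); a=cv2.cvtColor(im['pixels'],4)[120:300,140:340]; cv2.imwrite('pics/s14.png',cv2.resize(a,None,fx=3.3,fy=3.3,interpolation=2))
im,R,t=cam('top'); q=cloud(im,R,t).reshape(-1,3)
c=np.array([.5751,-.1739]);a=np.radians(5);Rz=np.array([[np.cos(a),-np.sin(a)],[np.sin(a),np.cos(a)]])
qs=(q[:,:2]-c)@Rz
for x,y in ((-.058,-.04),(-.058,.04),(.058,-.04),(.058,.04),(0,0),(0.03,0.02),(0.02,-0.037),(0.02,.037)):
    k=(abs(qs[:,0]-x)<.006)&(abs(qs[:,1]-y)<.006); print(x,y,k.sum(),np.median(q[k,2]).round(4) if k.sum() else '')
E
```

```text
[0.6182 0.1396 0.3217] [-0.021  0.006 -1.   ]
-0.058 -0.04 17 0.0983
-0.058 0.04 17 0.0973
0.058 -0.04 16 0.0972
0.058 0.04 14 0.0969
0 0 17 0.0934
0.03 0.02 16 0.0896
0.02 -0.037 17 0.0912
0.02 0.037 15 0.0977
```

View pics/cw14.png

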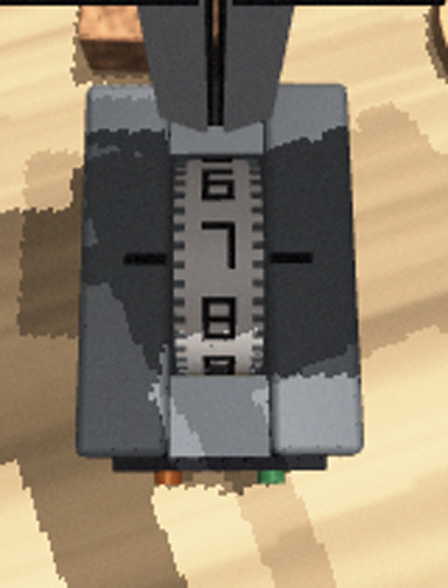

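View pics/s14.png

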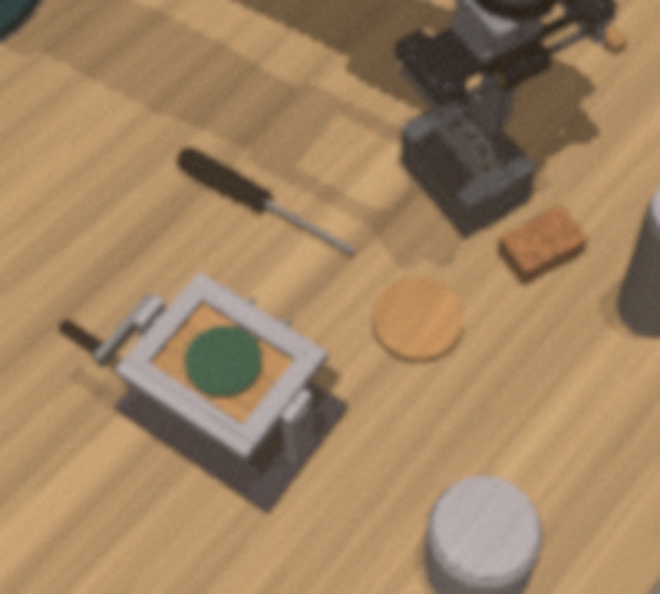

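7 is at the marks, and everything else is in place. I'll move clear and hand in.

Emit:
carry_out(translation=[[0,0,0.03],[0,0,0.04],[0,0,0.02],[0,0,0],[0,0,0]], dr=[[0,0,0],[0,0,0],[0,0,0],[0,0,0],[0,0,0]], gripper=[0,0,0,0,0])

```text
clock: 18.85
eef_pos: [0.6128, 0.1415, 0.4044]
tool_rot: [[0.292, 0.955, -0.039], [0.956, -0.293, 0.005], [-0.007, -0.039, -0.999]]
contact_force: [-0.9, 0.7, 0.3]
width: 0.006
```

```bash
python3 -c "
from rig import bot
print(bot.sense()['contact_force'],bot.sense()['dq'].round(3)); print(bot.hand_in())"
```

```text
[-0.86603989  0.71490867  0.26368513] [ 0.004 -0.012  0.008  0.002  0.001  0.002]
the job is handed in; nothing more can be done
None
```

The job is done and handed in at about 19 s, though it reports no verdict. I pushed the latch in to its stop, tugged the carrier by its knob, cranked the frame right over, and stroked the thumbwheel from 4 to 7.

What the checks showed:
- **Latch:** the post sat about 50 mm from the knob, which is what a fully closed latch should give. I did not look at the latch again after the frame went over.
- **Tug:** the pull peaked at about 17 N and the carrier stopped after about 3 mm. I could only measure the total pull, so the share on the latch is not confirmed separately.
- **Frame:** it is flat and against its stop, with the edge heights agreeing to about 1 mm. The carrier is held with the green disc up.
- **Thumbwheel:** 7 lies between the black marks.
- **Bench:** the screwdriver, offcut disc and sanding block look unmoved in the last picture. The brush and the jar were not in that picture.
- **Robot:** at the end it stood clear, with no contact force.

The only disagreement was the stand's centre: the early estimate and the later knob measurement differed by about 3 mm in y, and I allowed for that.

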